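# Go-gauge two controller housings and reject the tight one

### The arm

A 7-joint arm with a two-finger parallel gripper is mounted at the origin on the work surface. World frame = base frame: x ahead of the robot, y to its left, z up, the work surface at z = 0. Lengths are in m, angles in rad, forces in N, time in s.
With the tool pointing down it reaches from about 0.4 to 0.9 m from the base axis. Payload 5.6 kg.
Tool frame: the origin (TCP) lies at the very end of the fingers, on their centre line; the grasp point (between the pads) lies 19 mm behind it; z points along the fingers, y is the line along which they close (so a half turn about z gives the same grasp; the last joint's range is limited). The gripper opens to 92 mm and grips with 3 to 60 N. Pads are 20 mm wide; open, the fingers measure 128 mm over their backs; the gripper's body (75 mm by 189 mm) begins 69 mm behind the grasp point.
Start: joints at [-1.293, 0.468, -0.012, 1.603, 0.006, 1.071, -0.056], TCP at [0.205, 0.617, 0.215] pointing down, gripper open.
Joint ranges: [-2.53, 2.53], [-0.31, 2.02], [-1.57, 1.55], [0.28, 2.44], [-1.29, 4.43], [0.15, 1.84], [-2.92, 2.92]. Speed limits (rad/s): [2.57, 2.57, 3.14, 3.14, 3.14, 3.14, 3.14].

### API

Orientations are given as [roll, pitch, yaw] about the fixed x, y, z axes, in that order (R = Rz(yaw) Ry(pitch) Rx(roll)).
In Python, from plant import * gives the robot as it stands.
- The arm moves only by the tool drive_tool, never from a script. Its argument "increments" is a list of rows, each a list of 3 entries, a list of its own where there are three numbers: the closure in counts, from 0 (fully open) to 255 (shut), then the shift along the world's x, y, z in m, then the turn about the world's z in rad. A call has 1 to 5 rows; each row is the pose to reach, as a shift and turn from the pose commanded when the call began; what a row does not reach only later rows make up. A row lasts 1/10 s, in which the tool goes at most 50 mm and 8.59 degrees, less where a joint would pass 70% of its speed; a pose out of reach is approached as far as the arm can. A call with a gripper value outside its range is refused whole. The fingers move at their own pace and stop on an object; "force" is the grip in N (left out, the last holds). Time passes only in rows, so rows that repeat a pose let the fingers close. It gives the time, the measured TCP pose, the force, the opening and the grip force at its end, in the units of the state.
- observe(): the state, without advancing time (a new reading comes with each control period).
- capture(name): name is "side" or "top"; returns a dict with "color" (400x640x3 uint8, blue, green, red), "range_z" (400x640 float32, m along the optical axis (not along the pixel's ray), 0 where there is no reading), "vertical_fov" (degrees; the focal length in pixels is half the picture's height over the tangent of half this angle, whatever the lens; pixels are square), "cx", "cy" (the principal point, pixels), "R" (3x3) and "t" (3): a world point X has camera coordinates R X + t. Camera axes: x right, y down, z forward; pixel columns grow to the right and rows downward; lengths in m; the calibration is good to about 2 mm. A picture is of the moment at which its call begins.
- close_job(): hands the job in; it is judged then, once.
Trained networks look in the newest picture that a camera, given by its name, has taken for a name from the list of things; names that differ only in an ending like _2 or _b are one class to them, and where a whole thing is asked for, a point or a joint stands for the part that bears it (a point fixed in the world has none). Each returns a list of dicts, best first, with "conf" (0 to 1); they miss things now and then, are a little off and sometimes report something else, mostly with a low value. They report only what shows in the picture. A call takes as long as a camera call. They do not tell look-alikes from the thing itself.
- regions_of(thing, camera): "region" (400x640 bool, what is visible of it) and "centre" ([column, row] in pixels, amid what is visible of it).
The state is a dict: "time": time; "joints": joint angles; "joint_velocities": joint speeds; "effort": joint torques, N m; "tool_pos": TCP position; "ee_rot": TCP orientation; "ft_force": force on the tool from outside, world axes, zero at the start; "torque": the same for the moment, N m; "grip_width": finger opening in m; "grasp_force": force on a finger pad.
Only numpy, scipy, OpenCV 4.12 (cv2) and the standard library are available. Lean on these libraries where they do the work, as an engineer would, in place of code of your own. Each camera call takes 0.05 s, during which the arm holds its last target. There are 200 camera calls.

### The job

Two cast housings sit in the test fixture; they look alike, but the bore of one is too tight lower down. Take the plug gauge from its stand and try it gently in the bores, never forcing it: leave it standing in the housing whose bore lets it go fully home, with that housing still in its nest, and put the other housing into the reject tray. Leave the other things on the bench alone.

Things in the scene. Friction and masses are not known exactly. Their poses are not given: they have to be found in the camera images.
- fixture: Dark steel test plate fixed to the bench, 96 (x) by 236 (y) by 8 mm high; origin under its centre, long side along its y. Two nests, each framed by rails 5 mm thick, top 14 mm above the bench, 54 by 78 mm inside, hold one loose housing each, axes parallel to the fixture's within 0.05 rad. Which holds which is not known. The fixture must not carry over 40 N in all; the housings weigh 5 to 6.5 N.
- nest_left (a point): Centre of the floor of the nest at the fixture's +y side, 60 mm from its centre, 8 mm above the bench; axes as the fixture. Housing in it: aluminium, 220 to 325 g, flange 46 (x) by 70 (y) by 8 mm under a tower 42 by 42 mm, overall 44 mm high, up to 3.5 mm off this point in x and in y at the start; it can slide within the rails. Grip the tower faces that look along the fixture's x.
- nest_right (a point): The same for the nest at the fixture's -y side. Each housing has a round bore, 15.5 mm wide at the centre of its top. In the good one it stays so for 36 mm; in the tight one only for the top 16 mm, then 12 mm wide, where the gauge stops hard with its shoulder about 17 mm above the housing's top. Both have a 12 mm outlet at the bottom, so they look alike from above.
- gauge: Steel plug gauge, 150 g, upright in its stand at the start; origin at the pin's lower end, z up the gauge. Pin 14 mm thick, 34 mm long, the last 2.5 mm tapering to 11 mm; then a round shoulder 28 mm wide, 6 mm high; then a round ridged handle 20 mm thick, 62 mm long; overall 102 mm. Fully home: shoulder resting on the housing's top.
- gauge_shoulder (a point): Centre of the shoulder's underside, on the gauge's axis, 34 mm above the pin's end. 44 mm above the nest's floor when the gauge is fully home.
- stand: Black block fixed to the bench, 70 by 70 by 42 mm high, origin under its centre; an 18 mm hole in the middle of its top holds the gauge, shoulder resting on the top. It and the tray swap sides from start to start.
- tray: Grey open reject tray fixed to the bench, 160 (x) by 140 (y) by 22 mm high, walls and floor 4 to 5 mm; origin under its centre, z up. Empty at the start.
- spool: Metal solder spool, 48 mm wide, 32 mm high, origin under its centre; not part of the job.
- jar: Small clear jar, 40 mm wide, 45 mm high, origin under its centre; not part of the job.
- screwdriver: Red-handled screwdriver 160 mm long lying beyond the fixture, roughly along y; not part of the job.
- plug_shell: Black plug shell with a metal nose, 45 by 40 by 14 mm, origin under it; not part of the job.
- mouse: White computer mouse, 100 by 60 mm, 32 mm high, origin under it; not part of the job.
Mind the look-alikes: they are no part of the job. What is shaped like the gauge but purple or red is not meant.

How it is judged:
By the outcome, as a careful person would: the job done as asked, in the order asked, and still so for the second after the job is handed in, with the robot touching nothing.
It also fails if it takes over 72 s, if anything falls off the work surface, if the arm or the gripper's body presses on something with over 40 N, if the wrist force passes 120 N, or if a joint passes its speed limit or range.

## Working session

There is one attempt and no reset: what is moved stays moved. The work goes in short steps, Python scripts to look and compute and a tool call to move; the robot and the scene stay as the last step left them, time stands still between calls to the robot, and variables do not carry over. Pictures are saved under pics/ and viewed, at most 10 in all, crops included, and the job is handed in when it is done.

Besides the shell and the picture viewer there is one more tool, called as a command line: name --argument value ..., lists and objects as JSON in quotes. drive_tool: Moves the arm, as the interface text tells. Its arguments: {"type":"object","properties":{"increments":{"type":"array"},"force":{"type":"number"}},"required":["increments"]}

```bash
ls; mkdir -p pics
cat > h.py <<'E'
from plant import *
import numpy as np, cv2
def cloud(c):
    H,W=c["range_z"].shape; f=H/2/np.tan(np.radians(c["vertical_fov"])/2)
    u,v=np.meshgrid(np.arange(W),np.arange(H)); z=c["range_z"]
    P=np.stack([(u-c["cx"])/f*z,(v-c["cy"])/f*z,z],-1)
    X=(P-c["t"])@np.array(c["R"]); X[z==0]=np.nan
    return X
def pix(c,X):
    H=400; f=H/2/np.tan(np.radians(c["vertical_fov"])/2)
    p=np.array(c["R"])@np.array(X)+c["t"]; return f*p[0]/p[2]+c["cx"],f*p[1]/p[2]+c["cy"]
E
cat > a.py <<'E'
from h import *
np.set_printoptions(precision=4,suppress=True)
for n in("top","side"):
    c=capture(n); cv2.imwrite(f"pics/{n}0.png",c["color"]); X=cloud(c)
    np.savez(f"{n}0.npz",**{k:np.array(v) for k,v in c.items()})
    print(n,c["vertical_fov"],"cam",-np.array(c["R"]).T@c["t"])
    for t in("fixture","nest_left","gauge","stand","tray","spool","jar"):
        try: R=regions_of(t,n)
        except Exception as e: print(t,e); continue
        for r in R[:4]:
            p=X[r["region"]]; p=p[~np.isnan(p[:,0])]
            if len(p): print(t,round(r["conf"],2),np.round(r["centre"]),"med",np.median(p,0),"min",np.percentile(p,2,0),"max",np.percentile(p,98,0))
print(observe())
E
python3 a.py
```

```text
pics
top 56.2288734326081 cam [0.3818 0.0185 0.962 ]
fixture 0.95 [327. 237.] med [0.4789 0.0171 0.0095] min [ 0.4214 -0.0951  0.0051] max [0.5407 0.133  0.0172]
nest_left 0.79 [322. 237.] med [0.4793 0.0163 0.0095] min [ 0.4215 -0.0959  0.0053] max [0.5408 0.1314 0.017 ]
gauge 0.75 [181. 292.] med [0.3606 0.3409 0.0851] min [0.35   0.3348 0.0374] max [0.3706 0.355  0.1051]
gauge 0.62 [213. 283.] med [0.3749 0.2719 0.0869] min [0.3625 0.2658 0.0095] max [0.3862 0.2868 0.1049]
gauge 0.57 [223. 207.] med [0.5508 0.253  0.0782] min [0.5416 0.2458 0.0016] max [0.566  0.2862 0.1053]
gauge 0.51 [210. 244.] med [0.4645 0.2847 0.0849] min [0.4535 0.2774 0.0425] max [0.481  0.3112 0.1129]
stand 0.68 [217. 246.] med [0.4605 0.2793 0.0424] min [0.4292 0.2508 0.0011] max [0.5028 0.3274 0.047 ]
stand 0.28 [323. 235.] med [0.4813 0.0169 0.0094] min [ 0.4215 -0.0976  0.0018] max [0.5415 0.1316 0.0178]
tray 0.59 [462. 239.] med [ 0.4729 -0.3287  0.0052] min [ 0.3951 -0.4001  0.001 ] max [ 0.5548 -0.2523  0.0238]
jar 0.55 [245. 158.] med [0.6901 0.2147 0.0448] min [0.6774 0.199  0.0104] max [0.71   0
[... 1037 characters left out ...]
med [0.4586 0.3084 0.0413] min [0.4241 0.2574 0.0026] max [0.5016 0.3293 0.0454]
jar 0.63 [256. 264.] med [0.6903 0.2262 0.0388] min [0.6757 0.2016 0.0051] max [0.7087 0.2351 0.0481]
{'time': 0.8, 'joints': array([-1.293 ,  0.4675, -0.0116,  1.6027,  0.006 ,  1.0714, -0.0563]), 'joint_velocities': array([-0.0013, -0.    ,  0.0011, -0.0005,  0.0001,  0.0019, -0.0011]), 'effort': array([  0.0001, -52.0346,  -0.0119, -24.4044,  -0.0566,   0.0113,
         0.    ]), 'tool_pos': array([0.205 , 0.6168, 0.2146]), 'ee_rot': array([3.1416, 0.    , 2.8207]), 'ft_force': array([-0.2446, -0.0242, -0.0437]), 'torque': array([0.0425, 0.0007, 0.0222]), 'grasp_force': 0.0, 'grip_width': 0.09162684595009984}
```

Run:
```python
import cv2
for n,(a,b,c,d) in {"top":(130,340,150,530),"side":(90,360,200,560)}.items():
    im=cv2.imread(f"pics/{n}0.png")[a:b,c:d]; cv2.imwrite(f"pics/{n}0c.png",cv2.resize(im,None,fx=2,fy=2,interpolation=3))
```

```text
(no output)
```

View pics/top0c.png

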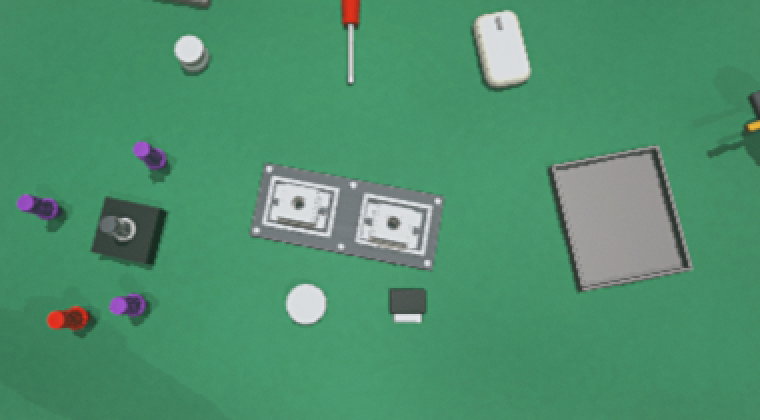

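View pics/side0c.png

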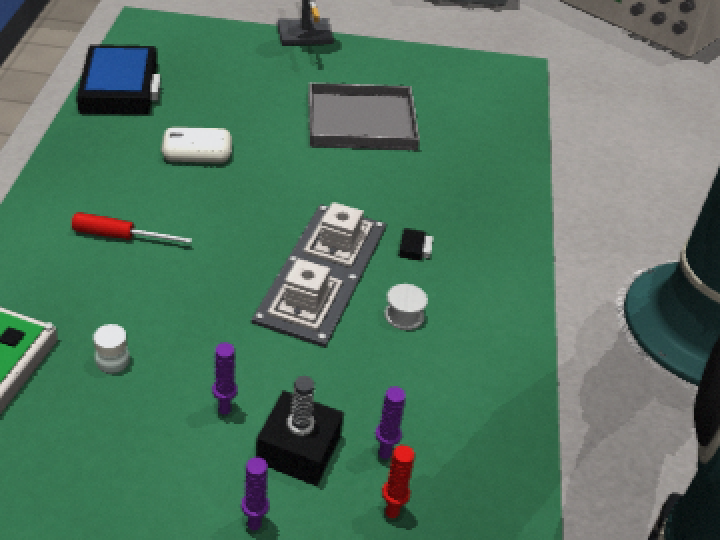

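The steel gauge stands in the black stand at about top pixel (209,243); the purple and red ones around it are look-alikes. The housings' bores are near (299,231) and (347,241), and the tray is on the -y side. Next I'll refine these positions.

```bash
cat > m.py <<'E'
from h import *
np.set_printoptions(precision=4,suppress=True)
def rect(P): 
    r=cv2.minAreaRect((P[:,:2]*1000).astype(np.float32)); return np.round(r[0],1),np.round(r[1],1),round(r[2],1)
def sel(X,c,r,z0,z1):
    P=X.reshape(-1,3); P=P[~np.isnan(P[:,0])]
    return P[(np.hypot(P[:,0]-c[0],P[:,1]-c[1])<r)&(P[:,2]>z0)&(P[:,2]<z1)]
if __name__=="__main__":
  for n in("top","side"):
    c=dict(np.load(f"{n}0.npz")); X=cloud(c); print(n)
    for nm,xy,r,z0,z1 in (("L",(.488,.077),.045,.045,.06),("R",(.472,-.045),.045,.045,.06),("stand",(.46,.285),.06,.036,.0455),("handle",(.46,.285),.03,.056,.12),("gtop",(.46,.285),.03,.104,.12),("tray",(.473,-.329),.14,.015,.03),("fix",(.48,.017),.16,.005,.012)):
        P=sel(X,xy,r,z0,z1)
        if len(P)>3: print(nm,len(P),P.mean(0),P.min(0),P.max(0),*rect(P))
    # bore: dark pixels
    g=c["color"].mean(2)
    for xy in((.488,.077),(.472,-.045)):
        u,v=pix(c,(*xy,.052)); u,v=int(u),int(v); print(u,v); print(g[v-9:v+10,u-9:u+10].astype(int))
E
python3 m.py
```

```text
top
L 306 [0.4932 0.0767 0.052 ] [0.4693 0.0507 0.0451] [0.5169 0.1051 0.0577] [493.6  77.3] [49.6 41.7] 78.9
R 314 [ 0.4674 -0.038   0.0519] [ 0.4433 -0.0642  0.0451] [ 0.4925 -0.0122  0.0569] [467.7 -38.2] [49.5 41.9] 77.9
stand 619 [0.4638 0.2877 0.0426] [0.4243 0.2499 0.036 ] [0.5062 0.3315 0.0455] [465.4 290.7] [71.4 69.8] 77.3
handle 121 [0.4641 0.2868 0.0973] [0.455  0.2802 0.0579] [0.4745 0.3005 0.1132] [464.6 289.2] [18.8 19.2] 34.7
gtop 69 [0.4651 0.2894 0.1102] [0.4557 0.2807 0.1042] [0.4745 0.3005 0.1132] [465.  289.4] [17.6 18.4] 39.6
tray 512 [ 0.474  -0.3266  0.0215] [ 0.3859 -0.4062  0.015 ] [ 0.5647 -0.2428  0.0284] [ 474.5 -325.6] [159.7 142.1] 9.9
fix 2120 [0.4798 0.0159 0.0087] [ 0.324 -0.138  0.005] [0.6393 0.1702 0.012 ] [483.7  12.7] [312.7 308.7] 55.5
298 233
[[224 223 221 221 221 222 222 222 223 223 222 223 221 215 209 206 206 198
  187]
 [223 221 216 216 220 221 221 221 221 222 222 221 222 223 222 223 223 221
  218]
 [223 221 219 218 220 220 221 222 223 222 223 223 222 221 220 221 222 223
  222]
 [224 220 220 220 220 221 221 223 224 214 216 224 224 223 222 2
[... 5964 characters left out ...]
 211 185 148  91  96  97  95 119 187 223 221
  218]
 [ 88  96 157 218 221 220 218 219 203 130  87  94  93  90  99 162 220 219
  218]
 [ 89 124 194 220 220 218 217 220 222 200 101  95  97  90 117 189 221 217
  217]
 [100 144 198 221 220 217 219 222 223 221 216 206 169 199 219 221 220 218
  217]
 [124 166  99 110 149 199 221 221 221 220 220 222 221 221 221 220 216 217
  210]
 [163 167  89  88  90  97 110 150 193 201 221 223 222 222 222 219 218 216
  196]
 [207 186 190 194 156  94  89  89  91 109 134 152 201 222 218 217 216 209
  161]
 [202 140  94 104 145 188 191 156  94  91  93  90  99 109 147 195 215 193
   76]
 [167 122 139  88  89  95 105 143 181 173 157 103  88  86  88  95 105 113
   70]]
```

```bash
cat > b.py <<'E'
from m import *
def bore(c,xy,z=.052):
    """intersect the bore's dark blob with plane z"""
    f=200/np.tan(np.radians(c["vertical_fov"])/2); g=c["color"].astype(float).mean(2)
    u0,v0=pix(c,(*xy,z)); v,u=np.mgrid[0:400,0:640]; s=8 if True else 0
    w=np.clip(210-g,0,120)*(np.hypot(u-u0,v-v0)<s)
    m=(w>25).astype(np.uint8); k,l,st,ce=cv2.connectedComponentsWithStats(m)
    i=1+np.argmin(np.hypot(*(ce[1:]-[u0,v0]).T)); w=w*(l==i); uu,vv=(w*u).sum()/w.sum(),(w*v).sum()/w.sum()
    R=np.array(c["R"]); o=-R.T@c["t"]; d=R.T@np.array([(uu-c["cx"])/f,(vv-c["cy"])/f,1])
    return (o+d*(z-o[2])/d[2])[:2],st[i][4]
if __name__=="__main__":
  for n in("top","side"):
    c=dict(np.load(f"{n}0.npz"))
    for xy in((.492,.077),(.467,-.0385)): print(n,*bore(c,xy))
    X=cloud(c)
    P=sel(X,(.48,.017),.135,.006,.0105); col=None
    g=c["color"].astype(int); m=(np.abs(X[...,2]-.0085)<.004)&(np.hypot(X[...,0]-.48,X[...,1]-.017)<.135)&(np.ptp(g,axis=2)<25)
    Q=X[m]; print("fix",*rect(Q))
E
python3 b.py
```

```text
top [0.4938 0.0756] 38
top [ 0.4675 -0.0396] 41
fix [450.2  22.6] [233.6 160.1] 78.5
side [0.4919 0.0754] 28
side [ 0.466  -0.0403] 24
fix [440.7  24.7] [240.1 176.4] 78.5
```

drive_tool --increments '[[0,[0.03,-0.05,0],0.15],[0,[0.07,-0.1,0],0.3],[0,[0.12,-0.15,0],0.45],[0,[0.16,-0.2,0],0.6],[0,[0.2,-0.24,0],0.75]]' --force 25

```text
time: 1.3
tool_pos: [0.3589, 0.4266, 0.2149]
ee_rot: [3.141, 0.0, -2.727]
ft_force: [0.2, 0.7, 0.4]
grip_width: 0.0921
grasp_force: 0.0
```

drive_tool --increments '[[0,[0.03,-0.045,0],0],[0,[0.06,-0.087,0],0],[0,[0.06,-0.087,0],0],[0,[0.06,-0.087,0],0]]'

```text
time: 1.7
tool_pos: [0.419, 0.3399, 0.2149]
ee_rot: [3.142, 0.001, -2.736]
ft_force: [0.1, -0.2, -0.2]
grip_width: 0.0921
grasp_force: 0.0
```

drive_tool --increments '[[0,[0.03,-0.035,0],0],[0,[0.045,-0.05,-0.01],0],[0,[0.045,-0.05,-0.055],0],[0,[0.045,-0.05,-0.1],0],[0,[0.045,-0.05,-0.1],0]]'

```text
time: 2.2
tool_pos: [0.458, 0.2908, 0.1095]
ee_rot: [-3.14, -0.011, -2.729]
ft_force: [-0.6, 0.1, -0.6]
grip_width: 0.0919
grasp_force: 0.0
```

```bash
cat > snap.py <<'E'
import sys; from h import *
n,tag,x,y,z,s=sys.argv[1],sys.argv[2],*map(float,sys.argv[3:7])
c=capture(n); u,v=map(int,pix(c,(x,y,z))); s=int(s)
u0,v0=max(u-s,0),max(v-s,0); im=c["color"][v0:v+s,u0:u+s]; k=560//(2*s); print("origin",u0,v0,"scale",k)
cv2.imwrite(f"pics/{tag}.png",cv2.resize(im,None,fx=k,fy=k,interpolation=cv2.INTER_CUBIC))
E
python3 snap.py side g1 0.464 0.29 0.08 70
```

```text
origin 280 221 scale 4
```

View pics/g1.png

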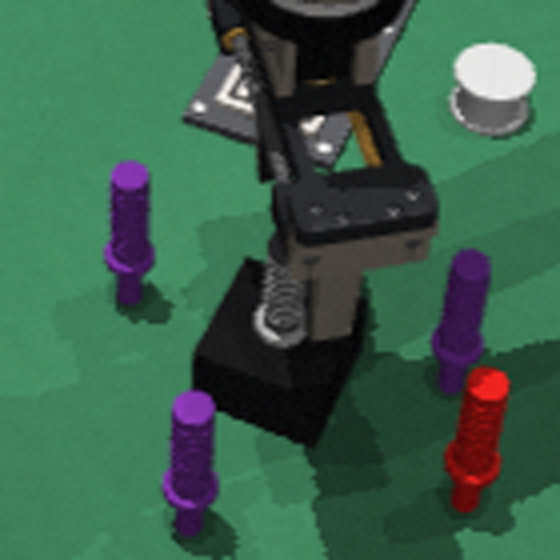

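The open fingers straddle the steel gauge (crop about (282,290)) and all the look-alikes are clear. I'll lower and close.

drive_tool --increments '[[0,[0,0,-0.03],0],[0,[0,0,-0.045],0],[0,[0,0,-0.045],0],[0,[0,0,-0.045],0]]'

```text
time: 2.65
tool_pos: [0.4636, 0.2931, 0.0717]
ee_rot: [3.141, 0.003, -2.731]
ft_force: [0.3, -0.6, -0.7]
grip_width: 0.0918
grasp_force: 0.0
```

drive_tool --increments '[[255,[0,0,0],0],[255,[0,0,0],0],[255,[0,0,0],0],[255,[0,0,0],0],[255,[0,0,0],0]]' --force 30

```text
time: 3.15
tool_pos: [0.4629, 0.2913, 0.0698]
ee_rot: [3.142, 0.0, -2.732]
ft_force: [-0.8, -0.6, -0.1]
grip_width: 0.0539
grasp_force: 0.0
```

drive_tool --increments '[[255,[0,0,0],0],[255,[0,0,0],0],[255,[0,0,0],0],[255,[0,0,0],0],[255,[0,0,0],0]]'

```text
time: 3.65
tool_pos: [0.4632, 0.2904, 0.0695]
ee_rot: [-3.141, -0.0, -2.733]
ft_force: [1.6, -1.8, 0.6]
grip_width: 0.0196
grasp_force: 30.0
```

drive_tool --increments '[[255,[0,0,0],0],[255,[0,0,0.03],0],[255,[0,0,0.06],0],[255,[0,0,0.06],0]]'

```text
time: 4.05
tool_pos: [0.4647, 0.2932, 0.133]
ee_rot: [3.139, 0.007, -2.732]
ft_force: [0.6, 0.8, -2.4]
grip_width: 0.0194
grasp_force: 30.0
```

drive_tool --increments '[[255,[0.006,-0.045,0.005],0],[255,[0.013,-0.093,0.005],0],[255,[0.02,-0.14,0.005],0],[255,[0.027,-0.188,0.005],0],[255,[0.03,-0.215,0.005],0]]'

```text
time: 4.55
tool_pos: [0.4923, 0.0723, 0.1337]
ee_rot: [-3.141, -0.002, -2.736]
ft_force: [0.7, 0.3, -0.9]
grip_width: 0.0193
grasp_force: 30.0
```

drive_tool --increments '[[255,[0,0,0],0],[255,[0,0,0],0],[255,[0,0,0],0],[255,[0,0,0],0]]'

```text
time: 4.95
tool_pos: [0.4925, 0.0779, 0.1343]
ee_rot: [3.141, -0.0, -2.73]
ft_force: [0.0, 0.1, -1.0]
grip_width: 0.0192
grasp_force: 30.0
```

```bash
python3 -c "
from plant import *;print(observe()['tool_pos'])"; python3 snap.py side g2 0.493 0.0755 0.07 50
```

```text
[0.49245411 0.07791226 0.13426926]
origin 303 171 scale 5
```

View pics/g2.png

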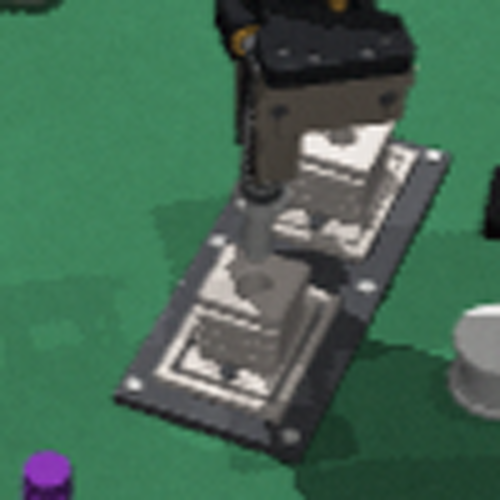

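The pin hangs over the left housing's bore: pin end near crop (260,243), bore near (259,285). Next I'll check the offset in numbers.

Run:
```python
from h import *
np.set_printoptions(precision=4,suppress=True)
c=capture("side"); p=observe()["tool_pos"]; print(p,observe()["joint_velocities"])
tip=p-[0,0,.0615]
print("tip",pix(c,tip),"pin mid",pix(c,tip+[0,0,.015]),"bore",pix(c,(.4919,.0754,.052)))
g=c["color"].astype(int); u,v=map(int,pix(c,tip+[0,0,.015]))
for r in range(v-6,v+14,2): print(r,*[tuple(q) for q in g[r,u-9:u+10].mean(1,keepdims=True).astype(int)])
X=cloud(c); m=(np.abs(X[...,2]-.085)<.008)&(np.hypot(X[...,0]-p[0],X[...,1]-p[1])<.02); print(X[m].mean(0),X[m].min(0),X[m].max(0),m.sum())
```

```text
[0.4926 0.0775 0.1344] [ 0.0048 -0.0007  0.0055 -0.001   0.0013 -0.0005 -0.0013]
tip (np.float64(353.51810140190327), np.float64(221.19474544965618)) pin mid (np.float64(353.88418862280884), np.float64(216.55680557160974)) bore (np.float64(353.4413473615567), np.float64(226.96887000770846))
210 (np.int64(90),) (np.int64(82),) (np.int64(82),) (np.int64(81),) (np.int64(76),) (np.int64(74),) (np.int64(87),) (np.int64(78),) (np.int64(43),) (np.int64(36),) (np.int64(38),) (np.int64(37),) (np.int64(36),) (np.int64(34),) (np.int64(47),) (np.int64(90),) (np.int64(100),) (np.int64(89),) (np.int64(94),)
212 (np.int64(77),) (np.int64(80),) (np.int64(79),) (np.int64(83),) (np.int64(85),) (np.int64(84),) (np.int64(86),) (np.int64(92),) (np.int64(91),) (np.int64(93),) (np.int64(86),) (np.int64(88),) (np.int64(85),) (np.int64(92),) (np.int64(104),) (np.int64(97),) (np.int64(91),) (np.int64(91),) (np.int64(91),)
214 (np.int64(81),) (np.int64(77),) (np.int64(76),) (np.int64(89),) (np.int64(81),) (np.int64(82),) (np.int64(82),) (np.int64(79),) (np.int64(79),) (np.int64(89),) (np.int64(92),) (np.int64(
[... 1720 characters left out ...]
(140),) (np.int64(197),) (np.int64(212),) (np.int64(212),) (np.int64(190),) (np.int64(112),) (np.int64(108),) (np.int64(93),) (np.int64(96),) (np.int64(101),) (np.int64(100),) (np.int64(92),) (np.int64(95),) (np.int64(109),) (np.int64(111),) (np.int64(112),) (np.int64(114),) (np.int64(113),) (np.int64(111),)
228 (np.int64(194),) (np.int64(197),) (np.int64(193),) (np.int64(192),) (np.int64(190),) (np.int64(175),) (np.int64(91),) (np.int64(95),) (np.int64(97),) (np.int64(99),) (np.int64(97),) (np.int64(87),) (np.int64(84),) (np.int64(94),) (np.int64(110),) (np.int64(116),) (np.int64(112),) (np.int64(110),) (np.int64(100),)
[0.4904 0.0833 0.0846] [0.4846 0.0775 0.0772] [0.4963 0.0874 0.0926] 27
```

drive_tool --increments '[[255,[0.001,-0.0025,0],0],[255,[0.001,-0.0025,-0.01],0],[255,[0.001,-0.0025,-0.014],0],[255,[0.001,-0.0025,-0.018],0],[255,[0.001,-0.0025,-0.018],0]]'

```text
time: 5.55
tool_pos: [0.4932, 0.0737, 0.1157]
ee_rot: [3.141, -0.002, -2.732]
ft_force: [-0.5, 0.8, -2.1]
grip_width: 0.0195
grasp_force: 30.0
```

drive_tool --increments '[[255,[0,0,0],0],[255,[0,0,-0.002],0],[255,[0,0,-0.004],0],[255,[0,0,-0.004],0]]'

```text
time: 5.95
tool_pos: [0.4936, 0.0738, 0.1124]
ee_rot: [3.141, -0.0, -2.732]
ft_force: [-0.4, -0.5, -2.0]
grip_width: 0.0192
grasp_force: 30.0
```

drive_tool --increments '[[255,[0,0,-0.0015],0],[255,[0,0,-0.003],0],[255,[0,0,-0.003],0],[255,[0,0,-0.003],0]]'

```text
time: 6.35
tool_pos: [0.4934, 0.074, 0.1094]
ee_rot: [3.141, -0.001, -2.732]
ft_force: [-0.8, 1.5, -2.2]
grip_width: 0.0193
grasp_force: 30.0
```

drive_tool --increments '[[255,[0,0.0007,-0.002],0],[255,[0,0.0007,-0.004],0],[255,[0,0.0007,-0.006],0],[255,[0,0.0007,-0.008],0],[255,[0,0.0007,-0.008],0]]'

```text
time: 6.85
tool_pos: [0.4935, 0.0744, 0.1012]
ee_rot: [3.141, -0.001, -2.732]
ft_force: [-0.3, 1.3, -1.9]
grip_width: 0.0194
grasp_force: 30.0
```

drive_tool --increments '[[255,[0,0.0005,-0.001],0],[255,[0,0.0005,-0.002],0],[255,[0,0.0005,-0.003],0],[255,[0,0.0005,-0.004],0],[255,[0,0.0005,-0.004],0]]'

```text
time: 7.35
tool_pos: [0.4937, 0.0748, 0.0974]
ee_rot: [3.142, -0.0, -2.732]
ft_force: [-2.5, 0.0, -1.3]
grip_width: 0.0196
grasp_force: 30.0
```

drive_tool --increments '[[255,[0,0,-0.0007],0],[255,[0,0,-0.0014],0],[255,[0,0,-0.002],0],[255,[0,0,-0.002],0]]'

```text
time: 7.75
tool_pos: [0.4939, 0.075, 0.0962]
ee_rot: [3.142, 0.0, -2.732]
ft_force: [-3.8, -1.3, 6.3]
grip_width: 0.0193
grasp_force: 30.0
```

drive_tool --increments '[[255,[-0.0007,-0.0003,0],0],[255,[-0.0007,-0.0003,-0.0003],0],[255,[-0.0007,-0.0003,-0.0006],0],[255,[-0.0007,-0.0003,-0.0006],0]]'

```text
time: 8.15
tool_pos: [0.4937, 0.0749, 0.096]
ee_rot: [-3.142, 0.001, -2.732]
ft_force: [-3.9, -1.1, 9.2]
grip_width: 0.0197
grasp_force: 30.0
```

The gauge stops hard with its shoulder about 17 mm above the top, so the left housing is the tight one. I'll withdraw and try the right one.

drive_tool --increments '[[255,[0,0,0.005],0],[255,[0,0,0.015],0],[255,[0,0,0.03],0],[255,[0,0,0.04],0],[255,[0,0,0.04],0]]'

```text
time: 8.65
tool_pos: [0.4947, 0.075, 0.1368]
ee_rot: [-3.141, 0.004, -2.732]
ft_force: [-0.4, -0.3, -2.2]
grip_width: 0.0195
grasp_force: 30.0
```

drive_tool --increments '[[255,[-0.01,-0.045,0],0],[255,[-0.02,-0.09,0],0],[255,[-0.026,-0.1155,0],0],[255,[-0.026,-0.1155,0],0],[255,[-0.026,-0.1155,0],0]]'

```text
time: 9.15
tool_pos: [0.4671, -0.041, 0.1348]
ee_rot: [3.141, 0.0, -2.734]
ft_force: [0.8, 0.3, -1.6]
grip_width: 0.0192
grasp_force: 30.0
```

drive_tool --increments '[[255,[0,0,-0.005],0],[255,[0,0,-0.01],0],[255,[0,0,-0.015],0],[255,[0,0,-0.018],0],[255,[0,0,-0.018],0]]'

```text
time: 9.65
tool_pos: [0.4667, -0.0405, 0.1163]
ee_rot: [3.141, -0.001, -2.732]
ft_force: [0.1, 0.7, -1.0]
grip_width: 0.0195
grasp_force: 30.0
```

drive_tool --increments '[[255,[0.0006,0,-0.002],0],[255,[0.0006,0,-0.004],0],[255,[0.0006,0,-0.006],0],[255,[0.0006,0,-0.007],0],[255,[0.0006,0,-0.007],0]]'

```text
time: 10.15
tool_pos: [0.4674, -0.0408, 0.1098]
ee_rot: [3.141, -0.001, -2.732]
ft_force: [-0.2, -0.3, -2.0]
grip_width: 0.0194
grasp_force: 30.0
```

drive_tool --increments '[[255,[0,0,-0.0015],0],[255,[0,0,-0.003],0],[255,[0,0,-0.0045],0],[255,[0,0,-0.006],0],[255,[0,0,-0.006],0]]'

```text
time: 10.65
tool_pos: [0.4674, -0.0408, 0.1037]
ee_rot: [3.141, -0.001, -2.732]
ft_force: [-0.8, 1.0, -2.5]
grip_width: 0.0195
grasp_force: 30.0
```

drive_tool --increments '[[255,[0,0.0003,-0.0015],0],[255,[0,0.0003,-0.003],0],[255,[0,0.0003,-0.0045],0],[255,[0,0.0003,-0.006],0],[255,[0,0.0003,-0.006],0]]'

```text
time: 11.15
tool_pos: [0.4675, -0.0406, 0.0977]
ee_rot: [3.141, -0.0, -2.732]
ft_force: [-1.3, -1.4, -1.9]
grip_width: 0.0196
grasp_force: 30.0
```

drive_tool --increments '[[255,[0,0,-0.001],0],[255,[0,0,-0.002],0],[255,[0,0,-0.003],0],[255,[0,0,-0.003],0]]'

```text
time: 11.55
tool_pos: [0.4676, -0.0406, 0.0949]
ee_rot: [3.142, -0.0, -2.732]
ft_force: [-1.9, -0.8, -1.5]
grip_width: 0.0196
grasp_force: 30.0
```

drive_tool --increments '[[255,[-0.0002,0,-0.002],0],[255,[-0.0002,0,-0.004],0],[255,[-0.0002,0,-0.006],0],[255,[-0.0002,0,-0.008],0],[255,[-0.0002,0,-0.008],0]]'

```text
time: 12.05
tool_pos: [0.4675, -0.0405, 0.0867]
ee_rot: [3.142, -0.0, -2.732]
ft_force: [-0.2, -0.5, -2.0]
grip_width: 0.0196
grasp_force: 30.0
```

drive_tool --increments '[[255,[0,0,-0.001],0],[255,[0,0,-0.002],0],[255,[0,0,-0.003],0],[255,[0,0,-0.004],0],[255,[0,0,-0.004],0]]'

```text
time: 12.55
tool_pos: [0.4675, -0.0405, 0.0829]
ee_rot: [3.142, -0.0, -2.732]
ft_force: [-1.7, -0.9, -2.1]
grip_width: 0.0193
grasp_force: 30.0
```

drive_tool --increments '[[255,[0,0,-0.001],0],[255,[0,0,-0.0017],0],[255,[0,0,-0.0024],0],[255,[0,0,-0.003],0],[255,[0,0,-0.003],0]]'

```text
time: 13.05
tool_pos: [0.4675, -0.0405, 0.0799]
ee_rot: [3.142, 0.0, -2.732]
ft_force: [-1.0, -0.2, -1.2]
grip_width: 0.0193
grasp_force: 30.0
```

Nearly home; I'll go down the last bit in small steps until a light contact.

drive_tool --increments '[[255,[0,0,-0.0003],0],[255,[0,0,-0.0006],0],[255,[0,0,-0.0009],0],[255,[0,0,-0.0009],0]]'

```text
time: 13.45
tool_pos: [0.4676, -0.0405, 0.0794]
ee_rot: [3.142, 0.0, -2.732]
ft_force: [-2.5, -1.4, 3.7]
grip_width: 0.0194
grasp_force: 30.0
```

drive_tool --increments '[[0,[0,0,0],0],[0,[0,0,0],0],[0,[0,0,0],0],[0,[0,0,0],0],[0,[0,0,0],0]]'

```text
time: 13.95
tool_pos: [0.4677, -0.0404, 0.0791]
ee_rot: [-3.141, 0.0, -2.732]
ft_force: [0.0, 0.3, -0.3]
grip_width: 0.0575
grasp_force: 0.0
```

drive_tool --increments '[[0,[0,0,0.03],0],[0,[0,0,0.07],0],[0,[0,0,0.1],0],[0,[0,0,0.1],0]]'

```text
time: 14.35
tool_pos: [0.4704, -0.0406, 0.1829]
ee_rot: [-3.139, 0.008, -2.732]
ft_force: [0.1, -0.5, -0.8]
grip_width: 0.0893
grasp_force: 0.0
```

drive_tool --increments '[[0,[0.006,0.03,0],0.14],[0,[0.012,0.06,0],0.28],[0,[0.018,0.09,0],0.42],[0,[0.025,0.1155,0],0.56],[0,[0.025,0.1155,0],0.7]]'

```text
time: 14.85
tool_pos: [0.4925, 0.0791, 0.1781]
ee_rot: [3.14, 0.001, -2.021]
ft_force: [-1.1, -0.8, -0.6]
grip_width: 0.092
grasp_force: 0.0
```

drive_tool --increments '[[0,[0,0,0],0.14],[0,[0,0,0],0.26],[0,[0,0,0],0.26],[0,[0,0,0],0.26]]'

```text
time: 15.25
tool_pos: [0.4921, 0.0748, 0.1784]
ee_rot: [3.14, -0.0, -1.775]
ft_force: [1.0, 0.6, 0.4]
grip_width: 0.0922
grasp_force: 0.0
```

```bash
python3 -c "
from plant import *;o=observe();print(o['tool_pos'],o['joints'],o['ee_rot'])"; python3 snap.py side g3 0.48 0.02 0.07 60
```

```text
[0.4921204  0.0747893  0.17839098] [-0.13534365  0.26286067 -0.09569184  1.99826489  0.03179748  0.88299105
  2.68891494] [ 3.14045884e+00 -2.33498591e-04 -1.77548805e+00]
origin 302 147 scale 4
```

View pics/g3.png

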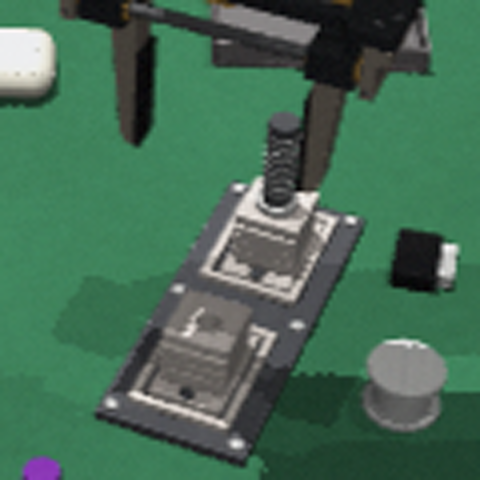

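The gauge stands fully home in the right housing (shoulder on the top, near crop (280,205)), and the left housing (crop (205,345)) is unchanged in its nest. I'll lower over the left tower.

drive_tool --increments '[[0,[0.001,0,-0.04],0],[0,[0.0015,0,-0.08],0],[0,[0.0015,0,-0.115],0],[0,[0.0015,0,-0.135],0],[0,[0.0015,0,-0.15],0]]'

```text
time: 15.8
tool_pos: [0.493, 0.0747, 0.0272]
ee_rot: [3.139, -0.001, -1.774]
ft_force: [-0.5, 0.4, 0.6]
grip_width: 0.0918
grasp_force: 0.0
```

drive_tool --increments '[[0,[0,0,0],0],[0,[0,0,0],0],[0,[0,0,0],0]]'

```text
time: 16.1
tool_pos: [0.4948, 0.0751, 0.03]
ee_rot: [-3.14, 0.001, -1.773]
ft_force: [0.3, 0.2, 0.3]
grip_width: 0.0918
grasp_force: 0.0
```

drive_tool --increments '[[255,[0,0,0],0],[255,[0,0,0],0],[255,[0,0,0],0],[255,[0,0,0],0],[255,[0,0,0],0]]' --force 30

```text
time: 16.6
tool_pos: [0.4941, 0.075, 0.0292]
ee_rot: [-3.141, 0.0, -1.772]
ft_force: [0.2, 0.3, 0.5]
grip_width: 0.0539
grasp_force: 0.0
```

drive_tool --increments '[[255,[0,0,0],0],[255,[0,0,0],0],[255,[0,0,0],0],[255,[0,0,0],0]]'

```text
time: 17.0
tool_pos: [0.4938, 0.075, 0.029]
ee_rot: [3.141, -0.0, -1.772]
ft_force: [-0.5, 0.1, 1.4]
grip_width: 0.0422
grasp_force: 30.0
```

drive_tool --increments '[[255,[0,0,0.01],0],[255,[0,0,0.04],0],[255,[0,0,0.08],0],[255,[0,0,0.13],0],[255,[0,0,0.175],0]]'

```text
time: 17.5
tool_pos: [0.4936, 0.0748, 0.2065]
ee_rot: [-3.141, 0.0, -1.772]
ft_force: [0.9, -0.6, -3.3]
grip_width: 0.0417
grasp_force: 30.0
```

drive_tool --increments '[[255,[0,0,0],0],[255,[0,0,0],-0.14],[255,[0,-0.02,0],-0.28],[255,[0,-0.06,0],-0.42],[255,[0,-0.1,0],-0.56]]'

```text
time: 18.0
tool_pos: [0.493, -0.0256, 0.2032]
ee_rot: [3.14, -0.001, -2.336]
ft_force: [1.0, -0.5, -2.8]
grip_width: 0.0419
grasp_force: 30.0
```

drive_tool --increments '[[255,[-0.003,-0.045,0],-0.13],[255,[-0.006,-0.09,0],-0.26],[255,[-0.009,-0.135,0],-0.39],[255,[-0.012,-0.18,0],-0.52],[255,[-0.015,-0.225,0],-0.64]]'

```text
time: 18.5
tool_pos: [0.4778, -0.2514, 0.2032]
ee_rot: [3.141, -0.001, -2.977]
ft_force: [0.9, 0.3, -2.1]
grip_width: 0.0418
grasp_force: 30.0
```

drive_tool --increments '[[255,[-0.002,-0.04,0],0],[255,[-0.004,-0.076,0],0],[255,[-0.004,-0.076,-0.03],0],[255,[-0.004,-0.076,-0.06],0],[255,[-0.004,-0.076,-0.06],0]]'

```text
time: 19.0
tool_pos: [0.4714, -0.3239, 0.1393]
ee_rot: [3.135, -0.008, -2.973]
ft_force: [-0.5, 1.6, -2.7]
grip_width: 0.0419
grasp_force: 30.0
```

drive_tool --increments '[[255,[0,0,-0.035],0],[255,[0,0,-0.07],0],[255,[0,0,-0.095],0],[255,[0,0,-0.105],0],[255,[0,0,-0.105],0]]'

```text
time: 19.5
tool_pos: [0.4746, -0.3255, 0.0385]
ee_rot: [3.14, -0.002, -2.972]
ft_force: [-0.2, 0.1, -1.9]
grip_width: 0.042
grasp_force: 30.0
```

drive_tool --increments '[[255,[0,0,0],0],[255,[0,0,-0.003],0],[255,[0,0,-0.006],0],[255,[0,0,-0.009],0],[255,[0,0,-0.009],0]]'

```text
time: 20.0
tool_pos: [0.4749, -0.3259, 0.03]
ee_rot: [3.141, -0.0, -2.972]
ft_force: [-0.3, -0.1, -2.7]
grip_width: 0.0421
grasp_force: 30.0
```

drive_tool --increments '[[255,[0,0,-0.001],0],[255,[0,0,-0.002],0],[255,[0,0,-0.003],0],[255,[0,0,-0.0038],0],[255,[0,0,-0.0038],0]]'

```text
time: 20.5
tool_pos: [0.4749, -0.326, 0.0262]
ee_rot: [3.141, -0.0, -2.972]
ft_force: [0.0, 0.4, -2.0]
grip_width: 0.0417
grasp_force: 30.0
```

drive_tool --increments '[[255,[0,0,-0.0005],0],[255,[0,0,-0.001],0],[255,[0,0,-0.0015],0],[255,[0,0,-0.0015],0]]'

```text
time: 20.9
tool_pos: [0.4751, -0.326, 0.0251]
ee_rot: [3.141, 0.0, -2.972]
ft_force: [-1.1, 1.1, 1.8]
grip_width: 0.0418
grasp_force: 30.0
```

Light contact with the tray floor, so I'll open partly and rise.

drive_tool --increments '[[80,[0,0,0],0],[80,[0,0,0],0],[80,[0,0,0],0],[80,[0,0,0],0],[80,[0,0,0],0]]'

```text
time: 21.4
tool_pos: [0.4751, -0.326, 0.0248]
ee_rot: [-3.142, 0.0, -2.972]
ft_force: [0.7, -0.1, -0.3]
grip_width: 0.0633
grasp_force: 0.0
```

drive_tool --increments '[[80,[0,0,0.02],0],[80,[0,0,0.06],0],[80,[0,0,0.11],0],[80,[0,0,0.16],0],[80,[0,0,0.2],0]]'

```text
time: 21.9
tool_pos: [0.4753, -0.3264, 0.2279]
ee_rot: [-3.14, 0.002, -2.972]
ft_force: [0.6, 0.2, -0.2]
grip_width: 0.0631
grasp_force: 0.0
```

drive_tool --increments '[[80,[-0.03,-0.03,0],0],[80,[-0.06,-0.06,0],0],[80,[-0.06,-0.09,0],0],[80,[-0.06,-0.09,0],0],[80,[-0.06,-0.09,0],0]]'

```text
time: 22.4
tool_pos: [0.4149, -0.4159, 0.2245]
ee_rot: [3.141, -0.0, -2.973]
ft_force: [-0.2, 0.0, -0.4]
grip_width: 0.0627
grasp_force: 0.0
```

Run:
```python
from m import *
c=capture("side"); cv2.imwrite("pics/end.png",c["color"][90:360,180:560].repeat(2,0).repeat(2,1)); X=cloud(c)
P=sel(X,(.4675,-.0405),.03,.112,.14); print("gauge top",len(P),P.mean(0),np.percentile(P[:,2],[5,95]))
P=sel(X,(.475,-.326),.05,.04,.06); print("housing in tray",len(P),P.mean(0),np.percentile(P[:,2],[5,50,95]))
```

```text
gauge top 52 [ 0.4661 -0.0369  0.1184] [0.1126 0.1228]
housing in tray 159 [ 0.472  -0.322   0.0463] [0.0409 0.0471 0.0504]
```

View pics/end.png

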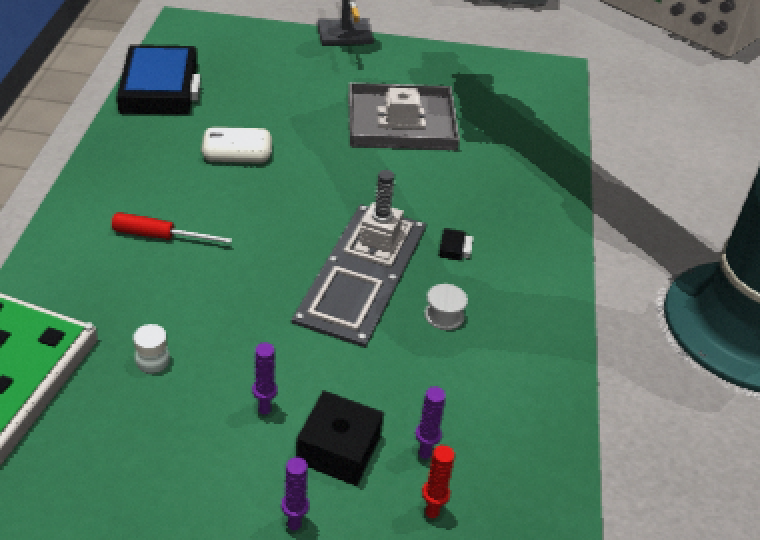

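The gauge stands home in the right housing (crop about (384,210)), its top at z ≈ 0.12 as it should be. The tight housing sits flat in the tray (crop about (403,108)), the left nest is empty and nothing else has moved. I'll hand in.

```bash
python3 -c "
from plant import *;print(close_job())"
```

```text
the job is handed in; nothing more can be done
None
```

The job is handed in: the gauge stands fully home in the right-hand housing, still in its nest, and the tight left-hand housing is in the reject tray.

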